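# Clear and open the wide caddy in the dry-goods store

## Robot

A 7-joint arm with a two-finger parallel gripper is mounted at the origin on the work surface. World frame = base frame: x ahead of the robot, y to its left, z up, the work surface at z = 0. Lengths are in m, angles in rad, forces in N, time in s.
With the tool pointing down it reaches from about 0.4 to 0.85 m from the base axis. Payload 10.4 kg.
Tool frame: the origin (TCP) lies midway between the tips of the shut fingers; the grasp point (between the pads) lies 19 mm behind it (r.grasp_offset is the distance from the TCP to the grasp point, in m); x points along the fingers, y is the direction in which the jaws open and shut, and the axes are right-handed (so a half turn about x gives the same grasp; the last joint's range is limited). The gripper opens to 87 mm and grips with 3 to 60 N. Pads are 19 mm wide; open, the fingers measure 117 mm over their backs; the gripper's body (75 mm by 190 mm) begins 51 mm behind the grasp point.
Start: joints at [1.193, 0.332, -0.065, 1.46, 0.022, 1.35, -0.088], TCP at [0.217, -0.586, 0.185] pointing down, gripper open.
Joint ranges: [-2.6, 2.6], [-0.5, 2.12], [-1.47, 1.34], [0.16, 2.42], [-1.27, 4.41], [0.06, 2.06], [-2.6, 2.6]. Speed limits (rad/s): [2.22, 2.22, 2.79, 2.79, 3.14, 3.14, 3.14].

## Interface

Orientations are given as a unit quaternion [x, y, z, w].
In Python, from bench import r, vision, close_job gives the robot as it stands. The module is installed in compiled form; this text tells all that it offers.
- The arm moves only by the shell command python3 -m pendant 'ROWS' [OPENING] [FORCE]. ROWS is text: rows parted by semicolons, each of 6 numbers parted by spaces: the shift along the tool's x, y, z in units of 0.25 m (1.0 is 0.25 m), then the turn, a rotation vector about the tool's x, y, z in units of 1.5 rad (1.0 is 1.5 rad). A call has 1 to 8 rows; each row is the pose to reach, as a shift and turn from the pose commanded when the call began, along the tool's axes at that moment; what a row does not reach only later rows make up. A row lasts 1/10 s, in which the tool goes at most 50 mm and 8.59 degrees, less where a joint would pass 70% of its speed; a pose out of reach is approached as far as the arm can. A call with a number of a shift or a turn outside -1 to 1 is refused whole. A call with a gripper value outside its range is refused whole. OPENING is the gripper command: -1 is shut, 1 is fully open, values between are in proportion, set as the call begins (- or left out, the last holds). The fingers move at their own pace and stop on an object; FORCE is the grip in N (left out, the last holds). Time passes only in rows, so rows that repeat a pose let the fingers close. It gives the time, the measured TCP pose, the force and the opening at its end, in the units of the state.
- r.read_state(): the state, without advancing time (a new reading comes with each control period).
- vision.camera(name): name is "scene" or "top"; returns (picture, depth): 384x512x3 uint8, blue, green, red; 384x512 float32, m along the optical axis (not along the pixel's ray), 0 where there is no reading.
- vision.get_calibration(name): a dict with "camera_matrix" (3x3 intrinsics, pixels), "rvec" (rotation vector, rad) and "tvec" (3), from world to camera coordinates, as OpenCV has them. Camera axes: x right, y down, z forward; pixel columns grow to the right and rows downward; lengths in m; the calibration is good to about 2 mm. A picture is of the moment at which its call begins. get_calibration takes no time and is no camera call.
- close_job(): hands the job in, once; it reports no verdict.
The state is a dict: "time": time; "joint_positions": joint angles; "joint_vel": joint speeds; "joint_torque": joint torques, N m; "ee_pos": TCP position; "eef_rot": TCP orientation; "ft_force": force on the tool from outside, world axes, zero at the start; "torque": the same for the moment, N m; "width": finger opening in m.
Only numpy, scipy, OpenCV 4.12 (cv2) and the standard library are available. Lean on these libraries where they do the work, as an engineer would, in place of code of your own. Each camera call takes 0.05 s, during which the arm holds its last target. There are 200 camera calls.

## Task

Two lidded storage caddies stand on the storeroom bench, each with a small round tin in front. First push the tin in front of the wider caddy sideways along the bench, never lifting or tipping it, until no part of it stands in front of that caddy; then flip that caddy's lid up by its front lip and over past upright, so that it stays open by its own weight. Leave the narrower caddy shut and everything else where it stands.

Things in the scene. Friction and masses are not known exactly. Their poses are not given: they have to be found in the camera images.
- wide: the wider caddy: open-topped white plastic box (all sizes in mm) 120 deep (x), 170 wide (y), 110 high, walls 4, with a grey lid; fixed to the bench. Origin: centre of its underside, on the bench top; its x axis points from front to back (hinge side), y along its width, z up; its front (-x) roughly faces the robot, turned by up to 0.2 rad either way. It stands either left or right of the narrow one.
- wide_hinge (a point): middle of the wide caddy's hinge line, along the top of its back wall, 60 behind the caddy's centre, 110.5 above the bench. The hinge line runs along the caddy's y
- wide_lip (a point): middle of the lower front edge of the wide caddy's lid; it moves with the lid, 150 from the hinge line. Closed, it is 110.5 above the bench and 30 in front of the caddy's front wall: the lid, a flat plate 150 x 170 x 7 thick of about 0.2 kg, overhangs the front wall by 30 over its full width, with free space under this lip down to the bench
- wide_lid (a joint): wide caddy's lid angle in rad: 0 closed and level, 1.57 upright, stop at 2.0 (leaning back). The hinge is free: below about 1.52 the lid falls shut when let go, beyond it falls back to the stop by its own weight
- narrow: the narrower caddy, same as the wide one but 110 wide (y); fixed to the bench. Origin: centre of its underside, on the bench top; its x axis points from front to back (hinge side), y along its width, z up; its front (-x) roughly faces the robot, turned by up to 0.2 rad either way. To be left shut
- narrow_lid (a joint): narrow caddy's lid angle in rad, same meaning; starts at 0 and stays shut
- tin: the loose closed tin in front of the wide caddy: upright cylinder 64 diameter, 65 high, about 0.25 kg; origin at the centre of its underside. It starts 140 to 155 in front of the wide caddy's centre, up to 30 off its midline
- tin2: an equal tin in front of the narrow caddy; leave it alone
- herb_jar: small green-glass jar, 50 diameter, 100 high, between the caddies; loose, leave it alone; origin at the centre of its underside
- tall_jar: tall green-glass jar, 70 diameter, 170 high, at the back of the bench; loose, leave it alone; origin at the centre of its underside
- carton: closed cardboard carton, 110 x 160 x 100 high, at the back; loose, leave it alone; origin at the centre of its underside
- tape: roll of tape lying flat, 100 outer diameter, 48 high, on the left side; loose, leave it alone; origin at the centre of its underside
- spatula: spatula lying on the right side; loose, leave it alone; origin at a point on its handle or blade, on its long axis
Things that resemble listed ones, but are neither listed nor needed, are in the scene too. Leave any red look-alike of the tin alone.

How it is judged:
On the way, in this order (a step that is already met when the one before it is completed fails the run):
1. the tin has been pushed sideways clear of the wide caddy's front while the lid is still shut ((y of tin in the frame of wide above 0.115 m or y of tin in the frame of wide below -0.115 m) and value of joint wide_lid below 0.2 rad), for 0.2 s.
2. the wide caddy's lid is past upright (value of joint wide_lid above 1.65 rad), for 0.1 s.
At the end, for the whole second after the job is handed in: The wide caddy's lid rests open, leaning back (angle above 1.85 rad), with nothing holding it; the tin stands upright and still on the bench, its centre more than 115 mm to the side of the wide caddy's midline; the narrow caddy is shut (value of joint wide_lid above 1.85 rad and value of joint narrow_lid below 0.1 rad and (y of tin in the frame of wide above 0.115 m or y of tin in the frame of wide below -0.115 m) and height (world z) of tin between -0.008 and 0.008 m and angle between tin's own z axis and vertical below 0.1 rad and linear speed of tin below 0.02 m/s); the robot touches nothing.
It fails at once if the tin is lifted off the bench (over 12 mm) or tipped (over 0.35 rad) (height (world z) of tin above 0.012 m or angle between tin's own z axis and vertical above 0.35 rad).
It fails at once if the narrow caddy's lid is raised (over 0.2 rad) (value of joint narrow_lid above 0.2 rad).
It fails at once if another loose thing is moved by more than 30 mm (distance of any of tin2, herb_jar, tall_jar, carton, tape, spatula from where it was at the start of the episode above 0.03 m).
It also fails if it takes over 58 s, if anything falls off the work surface, if the arm or the gripper's body presses on something with over 40 N, if the wrist force passes 120 N, or if a joint passes its speed limit or range.

## Working session

There is one attempt and no reset: what is moved stays moved. The work goes in short steps, Python scripts to look and compute and a shell command to move; the robot and the scene stay as the last step left them, time stands still between calls to the robot, and variables do not carry over. Pictures are saved under pics/ and viewed, about 8 in all and at most 12, crops included, and the job is handed in when it is done.

```bash
mkdir -p pics
cat > h.py <<'E'
import numpy as np, cv2
from bench import r, vision
from scipy.spatial.transform import Rotation as R
def cal(n):
    c=vision.get_calibration(n); return np.array(c["camera_matrix"]),R.from_rotvec(np.ravel(c["rvec"])).as_matrix(),np.ravel(c["tvec"])
def pts(n,d):
    K,Rm,t=cal(n); v,u=np.indices(d.shape)
    c=np.stack([(u-K[0,2])/K[0,0]*d,(v-K[1,2])/K[1,1]*d,d],-1)
    return (c-t)@Rm
E
python3 - <<'E'
from h import *
for n in("scene","top"):
    p,d=vision.camera(n); cv2.imwrite(f"pics/{n}0.png",p); np.save(f"{n}0.npy",d)
    K,Rm,t=cal(n); print(n,-Rm.T@t,K[0,0])
s=r.read_state(); print(s)
a=cv2.imread("pics/scene0.png");b=cv2.imread("pics/top0.png")
E
```

```text
scene [ 1.34889088 -0.12658205  1.35299636] 447.006796185217
top [ 4.51147894e-01 -3.00553996e-04  1.25512734e+00] 402.41106293178245
{'time': 0.1, 'joint_positions': array([ 1.19341354,  0.33279943, -0.06473564,  1.46083193,  0.02158028,
        1.34990144, -0.08848416]), 'joint_vel': array([-0.00068107, -0.00086403, -0.00157335, -0.00248941, -0.00182087,
        0.00011594,  0.00164684]), 'joint_torque': array([ 1.20652094e-03, -6.24546719e+01,  2.44741864e-02, -3.90718997e+01,
       -6.14546891e-02,  3.65855440e-02,  1.11008028e-04]), 'ee_pos': array([ 0.21700616, -0.58570789,  0.18465151]), 'eef_rot': array([-0.69591994, -0.12523193,  0.69609264, -0.12436816]), 'ft_force': array([ 0.27452481, -0.47886545, -0.6039017 ]), 'torque': array([ 0.04046387,  0.00277705, -0.00638079]), 'width': 0.08738777037927488}
```

View pics/scene0.png

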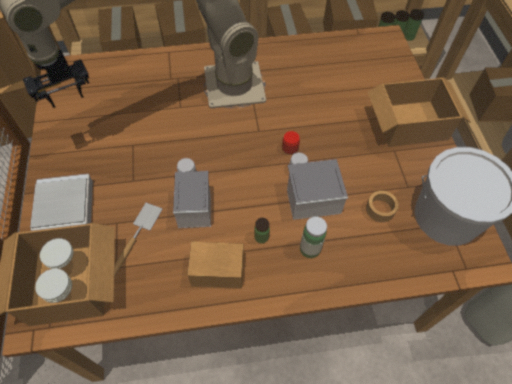

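View pics/top0.png

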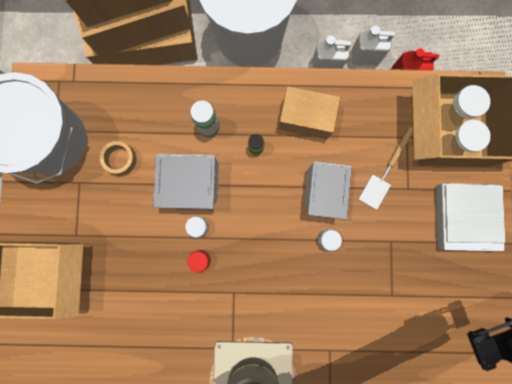

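The scene and top views show these items, with top-view pixels:
- Wide caddy at (185,182), narrow caddy at (329,190).
- White-topped cylinders that could be the tin: (196,227) in front of the wide caddy, and (331,240), which is tin2. The cylinders in the crate at (472,101) and (473,135), and the jar at (202,112), also have white tops.
- Red look-alike at (198,262).

By the description, the tin is the one at (196,227).

Run:
```python
from h import *
p=cv2.imread("pics/top0.png"); d=np.load("top0.npy"); P=pts("top",d)
cv2.imwrite("pics/crop1.png",cv2.resize(p[140:290,90:370],None,fx=2.8,fy=2.8,interpolation=cv2.INTER_CUBIC))
z=P[...,2]
def comp(name,box,lo,hi):
    u0,u1,v0,v1=box; m=np.zeros(z.shape,bool); s=np.s_[v0:v1,u0:u1]; m[s]=(z[s]>lo)&(z[s]<hi)
    q=P[m]; (c,wh,a)=cv2.minAreaRect(q[:,:2].astype(np.float32)); print(name,len(q),"rect",np.round(c,4),np.round(wh,4),round(a,2),"z",np.round(np.median(q[:,2]),4),"circ",[np.round(x,4) for x in cv2.minEnclosingCircle(q[:,:2].astype(np.float32))])
comp("wide",(140,230,140,216),.106,.13)
comp("narrow",(295,365,150,226),.106,.13)
comp("tin",(180,212,214,240),.055,.075)
comp("tin2",(315,345,227,255),.055,.075)
comp("red",(183,215,246,278),.02,.2)
comp("herb",(245,270,130,160),.09,.11)
comp("tape",(95,140,138,180),.035,.06)
```

```text
wide 3215 rect [0.5835 0.2054] [0.1709 0.1547] 89.62 z 0.1186 circ [array([0.5844, 0.2041]), np.float64(0.1134)]
narrow 2098 rect [ 0.5656 -0.209 ] [0.1105 0.1553] 84.45 z 0.1185 circ [array([ 0.5646, -0.2095]), np.float64(0.0933)]
tin 334 rect [0.4535 0.1752] [0.0589 0.0585] 1.11 z 0.0659 circ [array([0.4542, 0.1752]), np.float64(0.031)]
tin2 340 rect [ 0.4227 -0.2231] [0.0585 0.0581] 1.0 z 0.0657 circ [array([ 0.423 , -0.2219]), np.float64(0.0304)]
red 396 rect [0.3536 0.1654] [0.0612 0.0605] 61.16 z 0.0655 circ [array([0.3537, 0.1653]), np.float64(0.0319)]
herb 187 rect [0.7056 0.0027] [0.0442 0.041 ] 1.11 z 0.1008 circ [array([0.7059, 0.0032]), np.float64(0.0227)]
tape 433 rect [0.6601 0.4269] [0.0983 0.0988] 81.59 z 0.0482 circ [array([0.6603, 0.4273]), np.float64(0.0506)]
```

View pics/crop1.png

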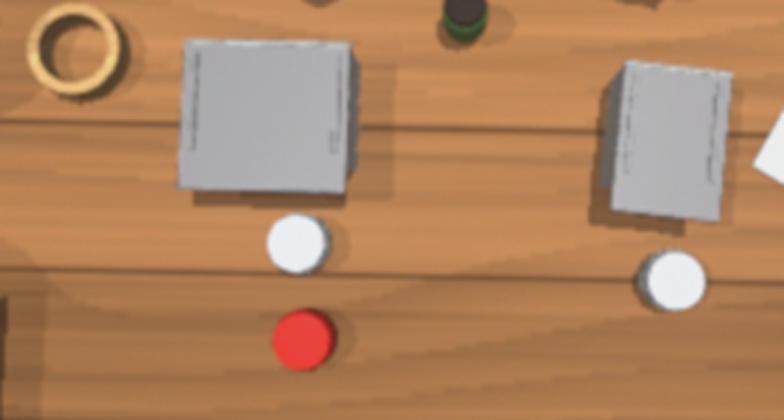

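```bash
cat >> h.py <<'E'
def go(p,tilt=0,yaw=0,flip=None):
    """print shift and turn (pendant units) to TCP p; tilt: fingers swung forward from down (deg), jaws along y"""
    s=r.read_state(); A=R.from_quat(s["eef_rot"]); t=np.radians(tilt)
    x=np.array([np.sin(t),0,-np.cos(t)]); best=None
    for sg in(1,-1):
        y=np.array([0,sg,0.]); B=R.from_euler("z",yaw)*R.from_matrix(np.stack([x,y,np.cross(x,y)],1)); w=(A.inv()*B).as_rotvec()
        if best is None or np.linalg.norm(w)<np.linalg.norm(best): best=w
    print("shift",np.round(A.inv().apply(np.array(p)-s["ee_pos"])/.25,3),"turn",np.round(best/1.5,3),"t",s["time"],"q",np.round(s["joint_positions"],2))
E
python3 - <<'E'
from h import *
print(np.round(R.from_quat(r.read_state()["eef_rot"]).as_matrix(),3))
for p in ([.45,-.45,.2],[.5,-.25,.2],[.45,.262,.2]): go(p)
E
```

```text
[[-0.     0.347 -0.938]
 [ 0.001 -0.938 -0.347]
 [-1.    -0.001  0.   ]]
shift [-0.061 -0.185 -1.063] turn [0.237 0.    0.001] t 0.1 q [ 1.19  0.33 -0.06  1.46  0.02  1.35 -0.09]
shift [-0.06  -0.866 -1.528] turn [0.237 0.    0.001] t 0.1 q [ 1.19  0.33 -0.06  1.46  0.02  1.35 -0.09]
shift [-0.058 -2.856 -2.052] turn [0.237 0.    0.001] t 0.1 q [ 1.19  0.33 -0.06  1.46  0.02  1.35 -0.09]
```

```bash
python3 -m pendant '-0.06 -0.05 -0.2 0.06 0 0; -0.06 -0.1 -0.4 0.12 0 0; -0.06 -0.15 -0.6 0.18 0 0; -0.06 -0.25 -0.8 0.237 0 0; -0.06 -0.35 -0.95 0.237 0 0; -0.06 -0.5 -1 0.237 0 0; -0.06 -0.65 -1 0.237 0 0; -0.06 -0.65 -1 0.237 0 0' -1
python3 - <<'E'
from h import *
go([.5,0,.2]);go([.45,.262,.2])
E
```

```text
time: 0.9
ee_pos: [0.3952, -0.3422, 0.2003]
eef_rot: [-0.707, -0.002, 0.707, -0.001]
ft_force: [0.9, -1.0, -0.3]
width: 0.0308
shift [ 0.002 -1.367 -0.426] turn [0.003 0.001 0.001] t 0.9 q [ 0.82  0.11 -0.2   1.7   0.02  1.34 -0.96]
shift [ 0.004 -2.416 -0.23 ] turn [0.003 0.001 0.001] t 0.9 q [ 0.82  0.11 -0.2   1.7   0.02  1.34 -0.96]
```

```bash
python3 -m pendant '0 -0.15 -0.1 0 0 0; 0 -0.35 -0.2 0 0 0; 0 -0.55 -0.3 0 0 0; 0 -0.75 -0.4 0 0 0; 0 -0.9 -0.4 0 0 0; 0 -1 -0.4 0 0 0; 0 -1 -0.4 0 0 0'
python3 -m pendant '0 -0.15 0 0 0 0; 0 -0.35 0 0 0 0; 0 -0.55 0.05 0 0 0; 0 -0.75 0.1 0 0 0; 0 -0.9 0.15 0 0 0; 0 -1 0.18 0 0 0; 0 -1 0.18 0 0 0'
python3 - <<'E'
from h import *
go([.453,.25,.2]);go([.453,.25,.03])
E
```

```text
time: 1.6
ee_pos: [0.4959, -0.0923, 0.2004]
eef_rot: [0.707, 0.003, -0.707, 0.002]
ft_force: [-0.5, -1.0, -0.1]
width: 0.0006
time: 2.3
ee_pos: [0.4497, 0.156, 0.2005]
eef_rot: [0.707, 0.002, -0.707, 0.001]
ft_force: [-0.0, 0.5, 0.3]
width: 0.0006
shift [ 0.002 -0.376 -0.015] turn [ 0.003 -0.     0.   ] t 2.3 q [ 0.24  0.03 -0.68  1.79  0.02  1.33 -2.  ]
shift [ 0.682 -0.376 -0.014] turn [ 0.003 -0.     0.   ] t 2.3 q [ 0.24  0.03 -0.68  1.79  0.02  1.33 -2.  ]
```

```bash
python3 -m pendant '0 -0.15 0 0.003 0 0; 0 -0.3 -0.015 0.003 0 0; 0 -0.38 -0.015 0.003 0 0; 0 -0.38 -0.015 0.003 0 0; 0.15 -0.38 -0.015 0.003 0 0; 0.3 -0.38 -0.015 0.003 0 0; 0.45 -0.38 -0.015 0.003 0 0; 0.5 -0.38 -0.015 0.003 0 0'
python3 -m pendant '0.1 0 0 0 0 0; 0.17 0 0 0 0 0; 0.18 0 0 0 0 0'
python3 - <<'E'
from h import *
go([.453,.22,.03]);go([.453,.11,.03])
p,d=vision.camera("scene"); cv2.imwrite("pics/s1.png",cv2.resize(p[80:260,150:430],None,fx=2.8,fy=2.8))
E
```

```text
time: 3.1
ee_pos: [0.4534, 0.2445, 0.0718]
eef_rot: [-0.705, 0.004, 0.709, 0.002]
ft_force: [-0.5, -1.1, 1.2]
width: 0.0001
time: 3.4
ee_pos: [0.4543, 0.2462, 0.0293]
eef_rot: [-0.706, 0.003, 0.708, 0.002]
ft_force: [0.8, -0.2, -0.2]
width: 0.0005
shift [-0.003  0.105  0.004] turn [-0.005  0.001 -0.001] t 3.4 q [ 0.05  0.34 -0.72  1.89  0.26  1.02 -2.36]
shift [-0.002  0.545  0.001] turn [-0.005  0.001 -0.001] t 3.4 q [ 0.05  0.34 -0.72  1.89  0.26  1.02 -2.36]
```

View pics/s1.png

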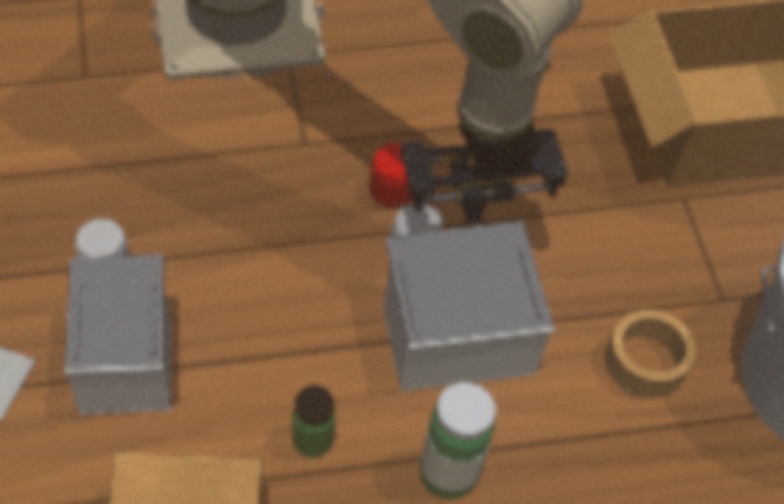

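The finger at crop pixel (475,205) stands beside the tin at (418,222), and the gripper body is clear of the lid. I'll push gently towards -y.

```bash
python3 -m pendant '0 0.04 0 0 0 0; 0 0.08 0 0 0 0; 0 0.12 0 0 0 0; 0 0.15 0 0 0 0; 0 0.18 0 0 0 0; 0 0.21 0 0 0 0; 0 0.24 0 0 0 0; 0 0.26 0 0 0 0'
python3 - <<'E'
from h import *
p,d=vision.camera("top"); P=pts("top",d); z=P[...,2]; h=cv2.cvtColor(p,cv2.COLOR_BGR2HSV)
m=(h[...,1]<60)&(z>.055)&(z<.072)&(P[...,0]>.4)&(P[...,0]<.505)&(P[...,1]>-.05)&(P[...,1]<.23); print(m.sum(),P[m].min(0),P[m].max(0),P[m].mean(0))
go([.453,.11,.03])
E
```

```text
time: 4.25
ee_pos: [0.454, 0.1823, 0.0303]
eef_rot: [0.707, -0.002, -0.707, -0.002]
ft_force: [0.6, 0.6, 0.3]
width: 0.0007
51 [0.43626052 0.14587624 0.05521752] [0.47155382 0.15776356 0.0703692 ] [0.4544991  0.1523444  0.06446197]
shift [0.001 0.287 0.003] turn [-0.004  0.    -0.   ] t 4.3 q [ 0.17  0.27 -0.71  1.96  0.21  0.99 -2.21]
```

```bash
python3 -m pendant '0 0.05 0 0 0 0; 0 0.1 0 0 0 0; 0 0.15 0 0 0 0; 0 0.2 0 0 0 0; 0 0.25 0 0 0 0; 0 0.29 0 0 0 0; 0 0.32 0 0 0 0; 0 0.34 0 0 0 0'
python3 -m pendant '0 0 0 0 0 0; 0 -0.05 0 0 0 0; 0 -0.15 0 0 0 0; 0 -0.3 0 0 0 0; 0 -0.45 0 0 0 0; 0 -0.45 0 0 0 0'
python3 - <<'E'
from h import *
p,d=vision.camera("top"); P=pts("top",d); z=P[...,2]; h=cv2.cvtColor(p,cv2.COLOR_BGR2HSV)
m=(h[...,1]<60)&(z>.055)&(z<.072)&(P[...,0]>.4)&(P[...,0]<.505)&(P[...,1]>-.05)&(P[...,1]<.23); print(m.sum(),P[m].min(0),P[m].max(0),P[m].mean(0))
cv2.imwrite("pics/t2.png",cv2.resize(p[140:290,90:370],None,fx=2.8,fy=2.8))
for t in (0,50): go([.42,.2,.22],t)
E
```

```text
time: 5.1
ee_pos: [0.4536, 0.0976, 0.0304]
eef_rot: [0.707, -0.002, -0.707, -0.002]
ft_force: [-0.3, 0.3, 0.9]
width: 0.0002
time: 5.7
ee_pos: [0.453, 0.217, 0.0308]
eef_rot: [0.707, 0.002, -0.707, -0.001]
ft_force: [-0.2, -0.3, -0.1]
width: 0.0005
133 [0.43285632 0.16726691 0.06078209] [0.47116897 0.19601959 0.07087269] [0.45232416 0.18131799 0.06592338]
shift [-0.758  0.055  0.133] turn [-0.     0.     0.001] t 5.75 q [ 0.12  0.3  -0.73  1.93  0.23  1.   -2.28]
shift [-0.758  0.055  0.133] turn [-0.001  0.582  0.001] t 5.75 q [ 0.12  0.3  -0.73  1.93  0.23  1.   -2.28]
```

View pics/t2.png

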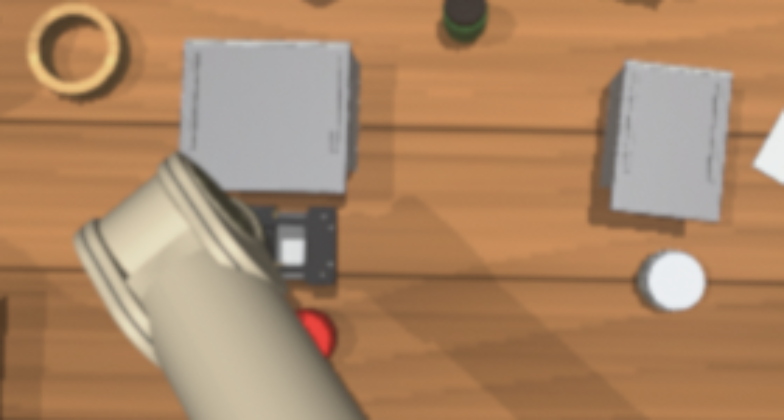

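The top view shows no tin where I expected it, around crop pixel (470,245). There is something pale inside the gripper at (290,245), so I'll check from the scene camera.

Run:
```python
from h import *
p,d=vision.camera("scene"); cv2.imwrite("pics/s3.png",cv2.resize(p[90:230,230:400],None,fx=4,fy=4,interpolation=cv2.INTER_CUBIC))
```

```text
(no output)
```

View pics/s3.png

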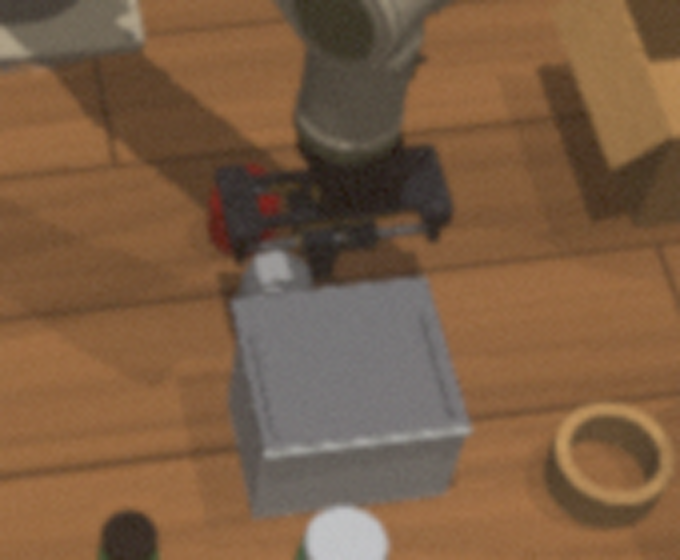

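The tin is still right beside the finger, at crop pixel (272,275). It either came back with the finger or never moved. I'll push again and look before retracting.

```bash
cat >> h.py <<'E'
def tin(n):
    p,d=vision.camera(n); P=pts(n,d); z=P[...,2]; h=cv2.cvtColor(p,cv2.COLOR_BGR2HSV)
    m=(h[...,1]<70)&(z>.057)&(z<.071)&(P[...,0]>.4)&(P[...,0]<.5)&(P[...,1]>-.05)&(P[...,1]<.23); q=P[m]
    print(n,m.sum(),np.round(q.min(0),3),np.round(q.max(0),3),np.round(np.median(q,0),3)) if m.any() else print(n,0)
    return p
E
python3 - <<'E'
from h import *
tin("scene")
E
python3 -m pendant '0 0.05 0 0 0 0; 0 0.1 0 0 0 0; 0 0.15 0 0 0 0; 0 0.2 0 0 0 0; 0 0.25 0 0 0 0; 0 0.29 0 0 0 0; 0 0.31 0 0 0 0; 0 0.31 0 0 0 0'
python3 - <<'E'
from h import *
tin("top");p=tin("scene"); print(r.read_state()["ft_force"])
cv2.imwrite("pics/s4.png",cv2.resize(p[90:230,230:400],None,fx=4,fy=4,interpolation=cv2.INTER_CUBIC))
E
```

```text
scene 147 [0.427 0.147 0.058] [0.476 0.208 0.07 ] [0.455 0.176 0.064]
time: 6.65
ee_pos: [0.4538, 0.1319, 0.0304]
eef_rot: [0.707, -0.003, -0.707, -0.002]
ft_force: [-0.0, 0.8, -0.7]
width: 0.0005
top 0
scene 130 [0.434 0.14  0.057] [0.478 0.205 0.071] [0.456 0.177 0.064]
[-0.56915744 -0.00760554 -0.56732854]
```

View pics/s4.png

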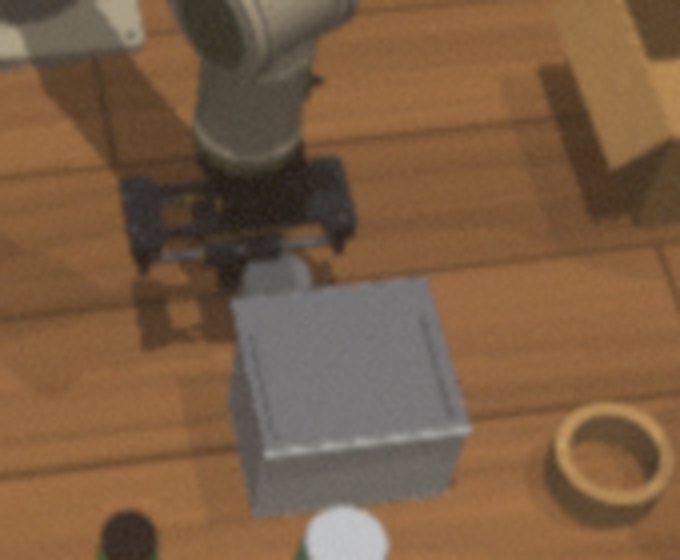

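Run:
```python
from h import *
p,d=vision.camera("scene"); P=pts("scene",d); z=P[...,2]; g=p.max(2)
m=(g<75)&(z>.012)&(z<.25)&(abs(P[...,1]-.13)<.15)&(P[...,0]>.35)&(P[...,0]<.505)
for a in np.arange(.01,.25,.02):
    q=P[m&(z>=a)&(z<a+.02)]
    if len(q)>3: print(round(a,2),len(q),np.round(np.percentile(q,[5,50,95],axis=0)[:,:2].T,3).tolist())
```

```text
0.05 4 [[0.455, 0.459, 0.466], [0.132, 0.143, 0.146]]
0.07 22 [[0.454, 0.465, 0.468], [0.124, 0.132, 0.141]]
0.09 18 [[0.463, 0.465, 0.469], [0.123, 0.135, 0.144]]
0.13 40 [[0.435, 0.49, 0.495], [0.055, 0.127, 0.172]]
0.15 205 [[0.434, 0.484, 0.495], [0.055, 0.12, 0.212]]
0.17 537 [[0.427, 0.468, 0.49], [0.045, 0.116, 0.221]]
0.19 75 [[0.474, 0.479, 0.484], [0.117, 0.145, 0.177]]
0.21 20 [[0.473, 0.49, 0.493], [0.116, 0.144, 0.178]]
0.23 166 [[0.462, 0.485, 0.494], [0.1, 0.145, 0.181]]
```

The finger passes the tin without touching it, at a reported z of 0.03. I'll measure the fingertip's true height in an unobstructed spot.

```bash
python3 -m pendant '0 0.1 0 0 0 0; 0 0.2 0 0 0 0; 0 0.3 0 0 0 0; 0 0.4 0 0 0 0; 0 0.45 0 0 0 0; 0 0.45 0 0 0 0'
python3 - <<'E'
from h import *
y0=r.read_state()["ee_pos"][1]
p,d=vision.camera("scene"); P=pts("scene",d); z=P[...,2]; g=p.max(2)
m=(z>.012)&(z<.2)&(abs(P[...,1]-y0)<.04)&(P[...,0]>.35)&(P[...,0]<.52)
for a in np.arange(.01,.2,.015):
    q=P[m&(z>=a)&(z<a+.015)]
    if len(q)>2: print(round(a,3),len(q),np.round(np.percentile(q,[5,50,95],axis=0)[:,:2].T,3).tolist())
K,Rm,t=cal("scene"); c=K@(Rm@np.array([.454,y0,.03])+t); print("reported TCP px",c[:2]/c[2]); u,v=(c[:2]/c[2]).astype(int)
cv2.circle(p,(u,v),1,(0,255,0),-1)
cv2.imwrite("pics/s5.png",cv2.resize(p[v-50:v+40,u-60:u+90],None,fx=5,fy=5,interpolation=cv2.INTER_CUBIC))
E
```

```text
time: 7.4
ee_pos: [0.4531, 0.0194, 0.0303]
eef_rot: [-0.707, 0.003, 0.707, 0.002]
ft_force: [-0.0, 0.7, -0.7]
width: 0.0006
0.055 5 [[0.452, 0.464, 0.466], [0.011, 0.016, 0.025]]
0.07 12 [[0.461, 0.465, 0.467], [0.011, 0.019, 0.026]]
0.085 15 [[0.46, 0.465, 0.468], [0.01, 0.019, 0.029]]
0.1 10 [[0.448, 0.465, 0.466], [0.014, 0.024, 0.026]]
0.13 17 [[0.463, 0.49, 0.492], [-0.013, 0.014, 0.046]]
0.145 105 [[0.44, 0.488, 0.494], [-0.015, 0.013, 0.051]]
0.16 108 [[0.435, 0.479, 0.492], [-0.015, 0.004, 0.051]]
0.175 103 [[0.434, 0.478, 0.483], [-0.017, 0.012, 0.056]]
0.19 32 [[0.475, 0.479, 0.482], [0.004, 0.024, 0.055]]
reported TCP px [254.56504992 169.00574496]
```

View pics/s5.png

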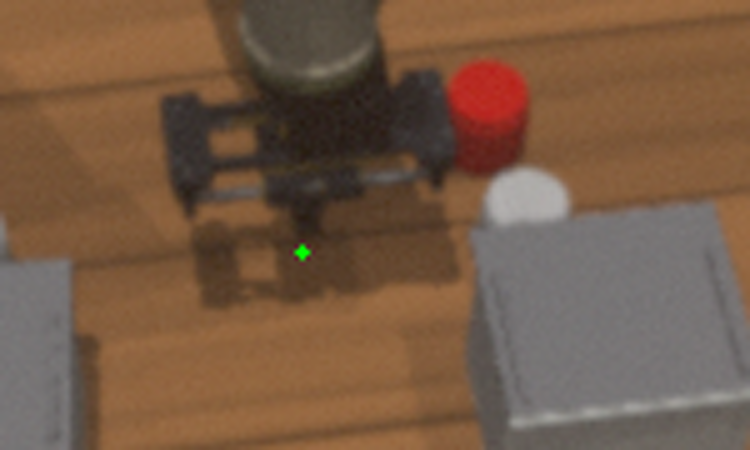

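The fingertip really ends at z≈0.06, above the green marker at the reported z of 0.03. The gripper body at 0.13 agrees, being 70 mm above the tip. So the reported TCP is about 30–35 mm too far along the tool or downwards. I'll lower here, in free space, and measure again.

```bash
python3 -m pendant '0.04 0 0 0 0 0; 0.08 0 0 0 0 0; 0.12 0 0 0 0 0; 0.14 0 0 0 0 0; 0.14 0 0 0 0 0'
python3 - <<'E'
from h import *
s=r.read_state();y0=s["ee_pos"][1]
for n in ("scene",):
    p,d=vision.camera(n); P=pts(n,d); z=P[...,2]
    m=(z>.008)&(z<.2)&(abs(P[...,1]-y0)<.03)&(P[...,0]>.40)&(P[...,0]<.52)
    for a in np.arange(.008,.13,.008):
        q=P[m&(z>=a)&(z<a+.008)]
        if len(q): print(n,round(a,3),len(q),np.round(np.median(q,0),3))
E
```

```text
time: 7.95
ee_pos: [0.4523, 0.0209, -0.0058]
eef_rot: [-0.706, 0.002, 0.708, 0.002]
ft_force: [-0.2, -0.3, 0.4]
width: 0.0002
scene 0.024 2 [0.463 0.021 0.03 ]
scene 0.032 7 [0.465 0.023 0.037]
scene 0.04 9 [0.464 0.02  0.044]
scene 0.048 7 [0.467 0.016 0.055]
scene 0.056 5 [0.464 0.023 0.058]
scene 0.064 8 [0.466 0.024 0.065]
scene 0.072 4 [0.463 0.025 0.074]
scene 0.08 1 [0.448 0.025 0.081]
scene 0.096 4 [0.476 0.014 0.1  ]
scene 0.104 15 [0.491 0.032 0.108]
scene 0.112 30 [0.489 0.02  0.116]
scene 0.12 83 [0.482 0.011 0.124]
scene 0.128 30 [0.478 0.011 0.131]
```

Confirmed: true tip z ≈ reported + 0.035. Now go up and over to the +y side of the tin, then lower to a reported z of about -0.005.

```bash
python3 -m pendant '-0.15 0 0 0 0 0; -0.3 0 0 0 0 0; -0.4 0 0 0 0 0; -0.4 -0.2 0 0 0 0; -0.4 -0.4 0 0 0 0; -0.4 -0.6 0 0 0 0; -0.4 -0.8 0 0 0 0; -0.4 -0.91 0 0 0 0'
python3 -m pendant '0 0 0 0 0 0; 0.12 0 0 0 0 0; 0.24 0 0 0 0 0; 0.34 0 0 0 0 0; 0.38 0 0 0 0 0; 0.39 0 0 0 0 0; 0.39 0 0 0 0 0'
python3 - <<'E'
from h import *
tin("scene"); go([.453,.246,-.005]); go([.455,.11,-.005])
E
```

```text
time: 8.8
ee_pos: [0.4536, 0.2526, 0.0961]
eef_rot: [0.707, 0.0, -0.707, -0.001]
ft_force: [0.0, -0.2, -0.5]
width: 0.0009
time: 9.5
ee_pos: [0.4549, 0.2481, -0.0014]
eef_rot: [0.707, -0.002, -0.707, -0.002]
ft_force: [0.2, 0.0, 0.1]
width: 0.0002
scene 96 [0.433 0.146 0.057] [0.474 0.206 0.069] [0.461 0.168 0.064]
shift [0.016 0.009 0.008] turn [-0.004 -0.001  0.   ] t 9.55 q [ 0.06  0.39 -0.75  1.91  0.33  0.97 -2.41]
shift [ 0.016  0.553 -0.003] turn [-0.004 -0.001  0.   ] t 9.55 q [ 0.06  0.39 -0.75  1.91  0.33  0.97 -2.41]
```

```bash
python3 -m pendant '0.01 0.04 0 0 0 0; 0.01 0.08 0 0 0 0; 0.01 0.12 0 0 0 0; 0.01 0.15 0 0 0 0; 0.01 0.18 0 0 0 0; 0.01 0.22 0 0 0 0; 0.01 0.26 0 0 0 0; 0.01 0.29 0 0 0 0'
python3 - <<'E'
from h import *
tin("top");tin("scene"); go([.455,.105,-.004])
E
```

```text
time: 10.35
ee_pos: [0.4541, 0.1748, -0.0045]
eef_rot: [0.707, -0.002, -0.707, -0.002]
ft_force: [0.5, 3.0, 1.2]
width: 0.0006
top 126 [0.434 0.118 0.059] [0.472 0.145 0.07 ] [0.454 0.131 0.066]
scene 117 [0.432 0.104 0.058] [0.485 0.183 0.071] [0.464 0.13  0.064]
shift [-0.003  0.276 -0.006] turn [-0.005  0.    -0.001] t 10.45 q [ 0.21  0.33 -0.75  1.99  0.28  0.93 -2.26]
```

```bash
python3 -m pendant '0 0.04 0 0 0 0; 0 0.08 0 0 0 0; 0 0.12 0 0 0 0; 0 0.16 0 0 0 0; 0 0.2 0 0 0 0; 0 0.24 0 0 0 0; 0 0.28 0 0 0 0; 0 0.3 0 0 0 0'
python3 -m pendant '0 0 0 0 0 0; 0 -0.03 0 0 0 0; 0 -0.1 0 0 0 0; 0 -0.2 0 0 0 0; 0 -0.3 0 0 0 0; 0 -0.4 0 0 0 0; 0 -0.4 0 0 0 0'
python3 - <<'E'
from h import *
tin("top");tin("scene"); go([.40,.205,.25]);go([.40,.205,.25],50,-.03)
E
```

```text
time: 11.25
ee_pos: [0.4535, 0.0993, -0.0047]
eef_rot: [-0.707, 0.002, 0.707, 0.002]
ft_force: [0.2, 2.4, 1.4]
width: -0.0001
time: 11.95
ee_pos: [0.4532, 0.2054, -0.0044]
eef_rot: [0.707, 0.001, -0.707, -0.001]
ft_force: [-0.1, -0.6, 0.2]
width: 0.0004
top 321 [0.423 0.027 0.057] [0.482 0.087 0.071] [0.453 0.057 0.066]
scene 194 [0.422 0.03  0.057] [0.489 0.209 0.071] [0.458 0.058 0.064]
shift [-1.019 -0.013  0.215] turn [-0.002  0.     0.   ] t 12.05 q [ 0.16  0.35 -0.75  1.96  0.3   0.94 -2.32]
shift [-1.019 -0.013  0.215] turn [0.017 0.582 0.008] t 12.05 q [ 0.16  0.35 -0.75  1.96  0.3   0.94 -2.32]
```

The tin is at (0.453, 0.057), about 152 mm off the wide caddy's midline, so step 1 is done. Next, raise, back off and tilt the tool forward.

```bash
python3 -m pendant '-0.1 0 0.05 0 0 0; -0.25 0 0.1 0 0 0; -0.45 0 0.15 0 0 0; -0.6 0 0.2 0 0.1 0; -0.6 0 0.2 0 0.2 0; -0.6 0 0.2 0 0.3 0; -0.6 0 0.2 0.01 0.4 0; -0.6 0 0.2 0.01 0.45 0'
python3 -m pendant '0 0 0 0 0.08 0; 0 0 0 0 0.13 0; 0 0 0 0 0.13 0; 0 0 0 0 0.13 0'
python3 - <<'E'
from h import *
s=r.read_state();print(np.round(R.from_quat(s["eef_rot"]).as_matrix(),3)); go([.40,.205,.15],50,-.03)
E
```

```text
time: 12.85
ee_pos: [0.404, 0.1939, 0.1396]
eef_rot: [0.883, -0.015, -0.468, -0.004]
ft_force: [-0.7, -3.1, 0.3]
width: 0.0004
time: 13.25
ee_pos: [0.442, 0.1958, 0.145]
eef_rot: [0.915, -0.005, -0.403, 0.002]
ft_force: [-0.8, -0.7, -1.1]
width: 0.0003
[[ 0.675 -0.008 -0.738]
 [-0.012 -1.     0.001]
 [-0.738  0.008 -0.675]]
shift [-0.129 -0.035  0.111] turn [0.014 0.088 0.007] t 13.25 q [ 0.15 -0.5  -0.93  2.42  0.27  0.53 -2.6 ]
```

Run:
```python
from h import *
s=r.read_state();A=R.from_quat(s["eef_rot"]); print(s["ee_pos"],s["joint_positions"].round(2))
for n in ("scene","top"):
    p,d=vision.camera(n); P=pts(n,d); L=A.inv().apply((P-s["ee_pos"]).reshape(-1,3)).reshape(P.shape)
    m=(abs(L[...,1])<.02)&(abs(L[...,2])<.06)&(L[...,0]>-.13)&(L[...,0]<.05)&(P[...,2]>.07)
    for a in np.arange(-.12,.05,.01):
        q=L[m&(L[...,0]>=a)&(L[...,0]<a+.01)]
        if len(q): print(n,round(a,3),len(q),np.round(np.percentile(q[:,2],[5,95]),3))
```

```text
[0.4420174  0.19580848 0.14499551] [ 0.15 -0.5  -0.93  2.42  0.27  0.53 -2.6 ]
scene -0.12 35 [-0.043 -0.029]
scene -0.11 26 [-0.036  0.005]
scene -0.1 30 [-0.015  0.003]
scene -0.09 26 [-0.014  0.002]
scene -0.08 27 [-0.017 -0.003]
scene -0.07 22 [-0.014  0.002]
scene -0.06 22 [-0.013  0.003]
scene -0.05 22 [-0.015  0.005]
scene -0.04 10 [-0.012  0.   ]
top -0.12 30 [-0.039 -0.01 ]
top -0.11 4 [-0.006  0.003]
top -0.1 8 [-0.012  0.006]
top -0.09 26 [-0.013 -0.007]
top -0.08 28 [-0.012 -0.009]
top -0.07 27 [-0.013 -0.002]
top -0.06 24 [-0.013  0.001]
top -0.05 23 [-0.013  0.006]
top -0.04 2 [-0.01   0.003]
```

The offset runs along the tool axis: the true tip is the reported TCP minus 0.036 along the tool x axis. I'll line up in front of the lip, then slide in under it along the finger axis.

```bash
cat >> h.py <<'E'
def tip(p,tilt,yaw=-.03):
    t=np.radians(tilt); go(np.array(p)+.036*np.array([np.sin(t),yaw*np.sin(t),-np.cos(t)]),tilt,yaw)
def now():
    s=r.read_state(); A=R.from_quat(s["eef_rot"]); x=A.apply([1,0,0]); print("true tip",np.round(s["ee_pos"]-.036*x,3),"x",x.round(2),"F",s["ft_force"].round(1))
E
python3 - <<'E'
from h import *
now(); tip([.45,.205,.136],42);tip([.517,.205,.062],42)
E
```

```text
true tip [0.418 0.197 0.172] x [ 0.67 -0.01 -0.74] F [-0.4 -0.6 -0. ]
shift [ 0.192 -0.033  0.003] turn [ 0.015 -0.005  0.007] t 13.35 q [ 0.15 -0.5  -0.93  2.42  0.27  0.53 -2.6 ]
shift [ 0.592 -0.037  0.005] turn [ 0.015 -0.005  0.007] t 13.35 q [ 0.15 -0.5  -0.93  2.42  0.27  0.53 -2.6 ]
```

```bash
python3 -m pendant '0.1 -0.02 0 0 0 0; 0.2 -0.035 0 0 0 0; 0.25 -0.035 0 0 0 0; 0.25 -0.035 0 0 0 0'
python3 - <<'E'
from h import *
now(); tip([.45,.205,.136],42);tip([.517,.205,.062],42)
E
```

```text
time: 13.75
ee_pos: [0.4853, 0.2034, 0.0984]
eef_rot: [0.915, -0.006, -0.403, 0.002]
ft_force: [-0.4, -0.3, 0.1]
width: 0.0005
true tip [0.461 0.204 0.125] x [ 0.67 -0.01 -0.74] F [-0.4 -0.3  0.1]
shift [-0.062 -0.003  0.004] turn [ 0.014 -0.005  0.005] t 13.75 q [ 0.64 -0.44 -1.33  2.38  0.27  0.33 -2.6 ]
shift [ 0.337 -0.008  0.006] turn [ 0.014 -0.005  0.005] t 13.75 q [ 0.64 -0.44 -1.33  2.38  0.27  0.33 -2.6 ]
```

Joint 7 sits at its limit. I'll back off and take the half turn about the tool axis for joint room.

```bash
python3 -m pendant '-0.12 0 0 0 0 0; -0.24 0 0 -0.1 0 0; -0.24 0 0 -0.2 0 0; -0.24 0 0 -0.3 0 0; -0.24 0 0 -0.4 0 0; -0.24 0 0 -0.5 0 0; -0.24 0 0 -0.6 0 0; -0.24 0 0 -0.7 0 0'
python3 -m pendant '0 0 0 -0.1 0 0; 0 0 0 -0.2 0 0; 0 0 0 -0.3 0 0; 0 0 0 -0.4 0 0; 0 0 0 -0.5 0 0; 0 0 0 -0.6 0 0; 0 0 0 -0.7 0 0; 0 0 0 -0.7 0 0'
python3 - <<'E'
from h import *
now(); tip([.45,.205,.136],42)
E
```

```text
time: 14.55
ee_pos: [0.4434, 0.2063, 0.1437]
eef_rot: [0.805, 0.187, -0.357, 0.435]
ft_force: [0.2, 0.2, 0.5]
width: 0.0006
time: 15.35
ee_pos: [0.4435, 0.2064, 0.1436]
eef_rot: [0.48, 0.341, -0.215, 0.779]
ft_force: [-0.2, 0.5, 0.7]
width: 0.0005
true tip [0.419 0.207 0.17 ] x [ 0.68 -0.01 -0.74] F [-0.2  0.5  0.7]
shift [ 0.184 -0.005  0.005] turn [-0.724  0.001 -0.01 ] t 15.35 q [-0.23 -0.36 -0.67  2.41  0.63  0.64 -0.91]
```

```bash
python3 -m pendant '0 0 0 -0.1 0 0; 0 0 0 -0.2 0 0; 0 0 0 -0.3 0 0; 0 0 0 -0.4 0 0; 0 0 0 -0.5 0 0; 0 0 0 -0.6 0 0; 0 0 0 -0.7 0 0; 0 0 0 -0.72 0 0'
python3 - <<'E'
from h import *
now(); tip([.45,.205,.136],42);tip([.517,.205,.062],42); tip([.517,.205,.062],50)
E
```

```text
time: 16.15
ee_pos: [0.4438, 0.2063, 0.1437]
eef_rot: [0.013, 0.403, -0.01, 0.915]
ft_force: [0.3, -0.3, 0.1]
width: 0.0004
true tip [0.419 0.207 0.17 ] x [ 0.68 -0.01 -0.74] F [ 0.3 -0.3  0.1]
shift [ 0.184 -0.007 -0.003] turn [-0.007  0.006 -0.008] t 16.15 q [-0.3  -0.35 -0.62  2.42  0.66  0.65  0.14]
shift [ 0.583 -0.003 -0.006] turn [-0.007  0.006 -0.008] t 16.15 q [-0.3  -0.35 -0.62  2.42  0.66  0.65  0.14]
shift [ 0.582 -0.003  0.014] turn [-0.007 -0.087 -0.007] t 16.15 q [-0.3  -0.35 -0.62  2.42  0.66  0.65  0.14]
```

```bash
python3 -m pendant '0.1 0 0 0 0 0; 0.2 0 0 0 0 0; 0.3 0 0 0 0 0; 0.4 0 0 0 0 0; 0.48 0 -0.006 0 0 0; 0.54 0 -0.006 0 0 0; 0.58 0 -0.006 0 0 0; 0.58 0 -0.006 0 0 0'
python3 - <<'E'
from h import *
now(); print(r.read_state()["joint_positions"].round(2))
for q in ([.519,.205,.10],[.535,.205,.17],[.57,.205,.22],[.62,.205,.245],[.70,.205,.235]): tip(q,43)
p,d=vision.camera("scene"); cv2.imwrite("pics/s6.png",cv2.resize(p[90:230,230:400],None,fx=4,fy=4,interpolation=cv2.INTER_CUBIC))
E
```

```text
time: 16.95
ee_pos: [0.5409, 0.2046, 0.0345]
eef_rot: [0.015, 0.403, -0.012, 0.915]
ft_force: [-0.8, -0.4, 0.3]
width: 0.0001
true tip [0.517 0.205 0.061] x [ 0.67 -0.01 -0.74] F [-0.8 -0.4  0.3]
[-0.11  0.14 -0.67  2.35  1.44  0.58 -0.46]
shift [-0.108  0.002  0.114] turn [-0.01  -0.007 -0.007] t 16.95 q [-0.11  0.14 -0.67  2.35  1.44  0.58 -0.46]
shift [-0.272  0.009  0.35 ] turn [-0.01  -0.007 -0.007] t 16.95 q [-0.11  0.14 -0.67  2.35  1.44  0.58 -0.46]
shift [-0.325  0.017  0.588] turn [-0.01  -0.007 -0.007] t 16.95 q [-0.11  0.14 -0.67  2.35  1.44  0.58 -0.46]
shift [-0.264  0.026  0.803] turn [-0.01  -0.007 -0.007] t 16.95 q [-0.11  0.14 -0.67  2.35  1.44  0.58 -0.46]
shift [-0.019  0.036  1.012] turn [-0.01  -0.007 -0.007] t 16.95 q [-0.11  0.14 -0.67  2.35  1.44  0.58 -0.46]
```

View pics/s6.png

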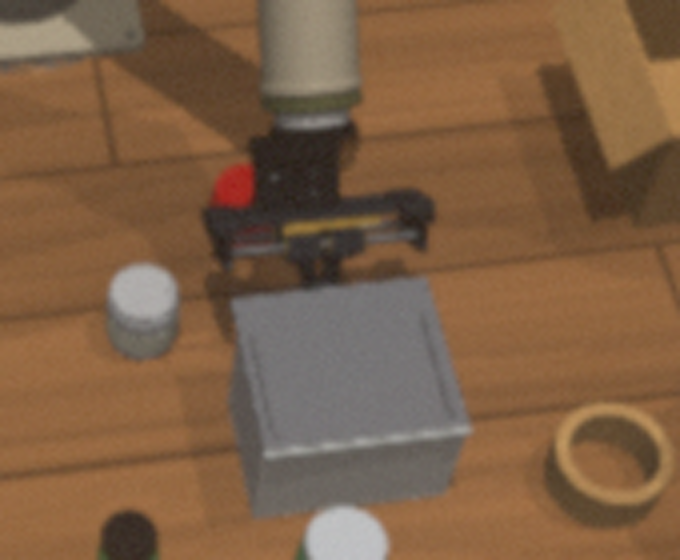

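The finger is in place under the lip at crop pixel (320,285), and the tin stands well clear at (143,310). Now lift along the arc.

```bash
python3 -m pendant '-0.066 0 0.07 0 0 0; -0.12 0 0.13 0 0 0; -0.168 0 0.195 0 0 0; -0.208 0 0.27 0 0 0; -0.241 0 0.353 0 0 0; -0.265 0 0.445 0 0 0; -0.269 0 0.529 0 0 0; -0.259 0 0.6 0 0 0'
python3 - <<'E'
from h import *
now(); print(r.read_state()["joint_positions"].round(2))
p,d=vision.camera("scene"); P=pts("scene",d); z=P[...,2]
m=(z>.13)&(P[...,0]>.5)&(P[...,0]<.72)&(P[...,1]>.125)&(P[...,1]<.165)
for a in np.arange(.13,.28,.02):
    q=P[m&(z>a)&(z<a+.02)]
    if len(q): print(round(a,2),len(q),np.median(q,0).round(3))
E
```

```text
time: 17.8
ee_pos: [0.6078, 0.2019, 0.1872]
eef_rot: [0.014, 0.401, -0.01, 0.916]
ft_force: [-0.8, 0.6, -0.2]
width: 0.0006
true tip [0.583 0.202 0.214] x [ 0.68 -0.01 -0.74] F [-0.8  0.6 -0.2]
[-0.03 -0.05 -0.6   2.11  0.76  0.58  0.35]
0.13 79 [0.65  0.145 0.141]
0.15 88 [0.637 0.146 0.16 ]
0.17 82 [0.625 0.145 0.181]
0.19 91 [0.613 0.145 0.201]
0.21 86 [0.601 0.146 0.22 ]
0.23 62 [0.59  0.144 0.238]
0.25 24 [0.506 0.149 0.256]
0.27 1 [0.5   0.135 0.289]
```

The lid is at about 59° and following the finger. Push it over past upright, then withdraw.

```bash
python3 -m pendant '0.02 0 0.06 0 0 0; 0.05 0 0.11 0 0 0; 0.09 0 0.158 0 0 0; 0.125 0 0.205 0 0 0; 0.16 0 0.25 0 0 0; 0.2 0 0.29 0 0 0; 0.238 0 0.334 0 0 0; 0.238 0 0.334 0 0 0'
python3 -m pendant '0 0 0 0 0 0; -0.15 0 0 0 0 0; -0.35 0 0 0 0 0; -0.55 0 -0.1 0 0 0; -0.7 0 -0.2 0 0 0; -0.7 0 -0.25 0 0 0; -0.7 0 -0.25 0 0 0'
python3 - <<'E'
from h import *
now()
p,d=vision.camera("scene"); P=pts("scene",d); z=P[...,2]
m=(z>.13)&(P[...,0]>.6)&(P[...,0]<.75)&(P[...,1]>.14)&(P[...,1]<.27)
q=[np.median(P[m&(z>a)&(z<a+.02)],0) for a in np.arange(.13,.25,.02) if (m&(z>a)&(z<a+.02)).any()]; q=np.array(q); print(q.round(3)); k=np.polyfit(q[:,2],q[:,0],1)[0]; print("lid",np.pi/2+np.arctan(k))
tin("top")
cv2.imwrite("pics/s7.png",p)
t,_=vision.camera("top");cv2.imwrite("pics/fin.png",np.hstack([p[60:300,100:450],t[60:300,80:400]]))
E
```

```text
time: 18.65
ee_pos: [0.7105, 0.1975, 0.1971]
eef_rot: [0.013, 0.403, -0.011, 0.915]
ft_force: [0.5, -0.2, -0.1]
width: 0.0009
time: 19.35
ee_pos: [0.5435, 0.2017, 0.2844]
eef_rot: [0.012, 0.401, -0.01, 0.916]
ft_force: [-0.3, 0.9, -0.0]
width: 0.0007
true tip [0.519 0.202 0.311] x [ 0.68 -0.01 -0.74] F [-0.3  0.9 -0. ]
[[0.68  0.209 0.14 ]
 [0.69  0.177 0.164]
 [0.699 0.192 0.18 ]
 [0.708 0.207 0.201]
 [0.716 0.208 0.22 ]
 [0.724 0.205 0.244]]
lid 1.9754480522552007
top 319 [0.423 0.027 0.057] [0.482 0.087 0.071] [0.452 0.057 0.066]
```

View pics/fin.png

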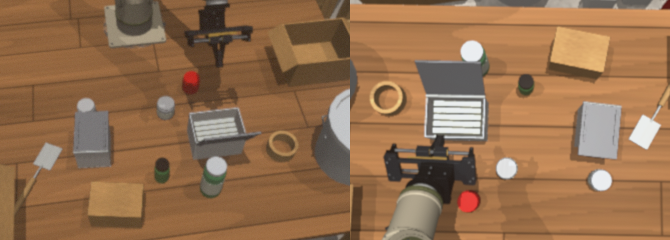

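```bash
python3 -c "
from bench import close_job
print(close_job())"
```

```text
the job is handed in; nothing more can be done
None
```

I pushed the tin in front of the wide caddy sideways along the bench, clear of that caddy. Then I flipped the wide lid up by its lip and over past upright, and handed the job in at about 19.5 s.

**Last checks:**
- **Lid:** measured at about 1.98 rad, open with the gripper withdrawn and touching nothing.
- **Tin:** upright at (0.452, 0.057), about 152 mm off the caddy's midline. It was in the same place before and after the lid was flipped.
- **Everything else:** the narrow caddy looks shut, and tin2, the jars, carton, tape, spatula and red tin show no visible movement in the pictures. I judged these by eye and did not re-measure them.

**What disagreed:** the reported tool tip position was about 36 mm too far along the tool axis. Because of that, the first push passes went just over the tin without moving it. I found the true tip from the depth images, corrected for it, and did the push again. I also turned the gripper half a turn before lifting the lid, because joint 7 had reached its limit. No other check failed.

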